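# Lock the quarter-turn lid on a centrifuge rotor

## Task

The rotor in its loading stand is ready to spin: take its lid off the cork ring by the blue grip, pass the T-shaped foot down through the slot in the rotor's hub, press the lid down against the spring and turn it a quarter turn clockwise (seen from above) until it stops, then let it rise so that it is locked, and let go. The rotor stands loosely, so feel for the slot and never force the lid; leave the other things on the bench where they are.

Things in the scene. Friction and masses are not known exactly. Their poses are not given: they have to be found in the camera images.
- lid: grey round rotor lid, 164 mm across, 6 mm thick, about 0.28 kg. Origin: on its axis at the underside of the disc; z up, x along the grip and the T-foot. Half a turn makes no difference. A soft black seal, 150 mm across, hangs 5 mm below the disc. At the start it lies level on the cork ring, T-foot in the ring's hole. Over 25 N between lid and rotor is forcing it
- lid_grip (a point): point on the lid's axis 28 mm above the lid's origin, in the blue bar-shaped grip with a white line on top: 50 mm long along the lid's x, 14 mm thick (y), rising from the disc's top (6 mm above the lid's origin) to 39 mm above it
- lid_foot (a point): point on the lid's axis 15 mm below the lid's origin, the middle of the T-foot's underside. The T-foot is a steel bar 30 mm long along the lid's x, 8 mm wide (y) and 6 mm high, on an 8 mm round shank 9 mm long
- cork_ring: loose cork ring, 120 mm across, hole 72 mm, 25 mm high, origin at the centre of its underside; the lid rests on it at the start
- stand: fixed white loading stand, 200 mm across, holding the aluminium rotor (172 mm across, rim 68 mm high, 12 microtubes). Origin: centre of the underside, on the bench; z up. Only the stand is tracked: the rotor has exactly the stand's yaw and cannot turn, but stands with play: its axis is up to 4.5 mm off the stand's along the stand's x and up to 4.5 mm along y, held by friction (12 N to slide it)
- slot_nominal (a point): point on the stand's axis 70 mm above its origin, level with the top of the rotor's steel lock plate (47 mm square). The plate's through slot, 34 mm long along the stand's x and 10.5 mm wide, no chamfer, is centred on the rotor's axis, so up to 4.5 mm away each way. The T-foot must pass 4 mm of plate and 3 mm of locking layer below; the chamber's floor is 20 mm below the plate's top
- lid_locked (a point): point on the stand's axis 75 mm above its origin: the lid origin's height when locked. A red sprung collar, 71 to 87 mm across, round the plate meets the lid at 77 mm: 6 N at first, 12 N at 70 mm, the hard bottom. Below 72 mm the foot can turn, clockwise only (from above); a stop comes within 5 degrees past 90. Let up there, the foot rises into a cross notch (8 degrees wide either way)
- tube_rack: bystander: white rack with eight capped tubes, 50 x 140 x 59 mm, origin at the centre of its underside
- reagent_bottle: bystander: bottle with blue cap, 64 mm across, 130 mm high, origin at the centre of its underside
- tip_box: bystander: green pipette-tip box with clear lid, 87 x 122 x 65 mm, origin at the centre of its underside
There are look-alikes about, which are no part of the job. Leave any yellow look-alike of the lid alone.

How it is judged:
On the way:
1. the T-foot is through the slot: the lid is pressed onto the collar, its grip still along the slot (z of lid in the frame of stand between 0.066 and 0.0745 m and horizontal distance between lid and stand below 0.012 m and angle between the x axis of lid and the x axis of stand, either way round below 0.2 rad), for 0.02 s.
At the end, for the whole second after the job is handed in: the lid sits level and at rest on the rotor (within 12 mm of the stand's axis), its T-foot turned a quarter turn (within 10 degrees) from the slot and risen into the notch: lid origin 73.2 to 76.6 mm above the stand's origin (angle between the x axis of lid and the x axis of stand, either way round above 1.39 rad and z of lid in the frame of stand between 0.0732 and 0.0766 m and horizontal distance between lid and stand below 0.012 m and angle between lid's own z axis and vertical below 0.05 rad and linear speed of lid below 0.02 m/s); the robot touches nothing.
It fails at once if the lid is forced: over 25 N between the lid and the rotor or stand (contact force between lid and stand above 25 N).
It fails at once if the tube rack is shifted or upset (over 20 mm) (distance of tube_rack from where it was at the start of the episode above 0.02 m).
It fails at once if the bottle is shifted or upset (over 20 mm) (distance of reagent_bottle from where it was at the start of the episode above 0.02 m).
It fails at once if the tip box is shifted or upset (over 20 mm) (distance of tip_box from where it was at the start of the episode above 0.02 m).
It also fails if it takes over 72 s, if anything falls off the work surface, if the arm or the gripper's body presses on something with over 40 N, if the wrist force passes 120 N, or if a joint passes its speed limit or range.

## Robot

A 6-joint arm with a two-finger parallel gripper is mounted at the origin on the work surface. World frame = base frame: x ahead of the robot, y to its left, z up, the work surface at z = 0. Lengths are in m, angles in rad, forces in N, time in s.
With the tool pointing down it reaches from about 0.35 to 0.775 m from the base axis. Payload 5.5 kg.
Tool frame: the origin (TCP) lies midway between the tips of the shut fingers; the grasp point (between the pads) lies 19 mm behind it (env.tcp_to_grasp is the distance from the TCP to the grasp point, in m); z points along the fingers, y is the direction in which the jaws open and shut (so a half turn about z gives the same grasp; the last joint's range is limited). The gripper opens to 85 mm and grips with 20 to 120 N. Pads are 22 mm wide; open, the fingers measure 114 mm over their backs; the gripper's body (76 mm by 85 mm) begins 54 mm behind the grasp point. The pads swing forward as they close: fully open they stand 13 mm farther back than shut.
Start: joints at [-1.272, 0.313, 0.046, 1.304, 0, 1.431], TCP at [0.244, -0.521, 0.231] pointing down, gripper open.
Joint ranges: [-2.76, 2.76], [-0.86, 1.69], [-1.03, 1.26], [-2.2, 2.34], [-1.47, 1.5], [-3.14, 3.14]. Speed limits (rad/s): [2.57, 2.57, 3.14, 3.14, 3.14, 3.14].

## Interface

Orientations are given as a unit quaternion [w, x, y, z].
In Python, from workcell import get_state, viewer, hand_in, finder, env gives the robot as it stands.
- The arm moves only by the tool arm_command, never from a script. Its argument "motion" is a list of rows, each an object of numbers: "x", "y", "z": the shift along the tool's x, y, z in mm; "rx", "ry", "rz": the turn, a rotation vector about the tool's x, y, z in degrees; "hand": the closure, from -1 (fully open) to 1 (shut). A call has 1 to 10 rows; each row is the pose to reach, as a shift and turn from the pose commanded when the call began, along the tool's axes at that moment; what a row does not reach only later rows make up. A row lasts 1/8 s, in which the tool goes at most 62.5 mm and 10.7 degrees, less where a joint would pass 70% of its speed; a pose out of reach is approached as far as the arm can. A call with a gripper value outside its range is refused whole. The fingers move at their own pace and stop on an object; "force" is the grip in N (left out, the last holds). Time passes only in rows, so rows that repeat a pose let the fingers close. It gives the time, the measured TCP pose, the force and the opening at its end, in the units of the state.
- get_state(): the state, without advancing time (a new reading comes with each control period).
- viewer.read_camera(name): name is "scene" or "side" or "wrist"; returns a dict with "image" (480x640x3 uint8, red, green, blue), "z_map" (480x640 float32, m along the optical axis (not along the pixel's ray), 0 where there is no reading), "intrinsics" (3x3 intrinsics, pixels), "rvec" (rotation vector, rad) and "tvec" (3), from world to camera coordinates, as OpenCV has them. Camera axes: x right, y down, z forward; pixel columns grow to the right and rows downward; lengths in m; the calibration is good to about 2 mm. A picture is of the moment at which its call begins.
- hand_in(): hands the job in, once; it reports no verdict.
Trained networks look in a picture, given as the dict that the camera call returned (one of the last four; its "shot" number tells which), for a name from the list of things; names that differ only in an ending like _2 or _b are one class to them, and where a whole thing is asked for, a point or a joint stands for the part that bears it (a point fixed in the world has none). Each returns a list of dicts, best first, with "score" (0 to 1); they miss things now and then, are a little off and sometimes report something else, mostly with a low value. They report only what shows in the picture. A call takes as long as a camera call. They do not tell look-alikes from the thing itself.
- finder.find_in(picture, query): "at" ([column, row] in pixels, amid what is visible of it).
- finder.masks_of(picture, query): "region" (480x640 bool, what is visible of it) and "at" ([column, row] in pixels, amid what is visible of it).
The state is a dict: "clock": time; "joint_pos": joint angles; "qvel": joint speeds; "tau": joint torques, N m; "tcp_pos": TCP position; "orientation": TCP orientation; "wrist_force": force on the tool from outside, world axes, zero at the start; "ft_torque": the same for the moment, N m; "finger_gap": finger opening in m.
Only numpy, scipy, OpenCV 4.12 (cv2) and the standard library are available. Lean on these libraries where they do the work, as an engineer would, in place of code of your own. Each camera call takes 0.05 s, during which the arm holds its last target.

## Working session

There is one attempt and no reset: what is moved stays moved. The work goes in short steps, Python scripts to look and compute and a tool call to move; the robot and the scene stay as the last step left them, time stands still between calls to the robot, and variables do not carry over. Pictures are saved under pics/ and viewed, and the job is handed in when it is done.

Besides the shell and the picture viewer there is one more tool, called after "Request:" by a JSON object that holds its "name" and its "arguments". arm_command: Moves the arm, as the interface text tells. Its arguments: {"type":"object","properties":{"motion":{"type":"array","items":{"type":"object","properties":{"x":{"type":"number"},"y":{"type":"number"},"z":{"type":"number"},"rx":{"type":"number"},"ry":{"type":"number"},"rz":{"type":"number"},"hand":{"type":"number"}}}},"force":{"type":"number"}},"required":["motion"]}

```bash
mkdir -p pics; ls
cat > h.py <<'E'
import numpy as np, cv2
from workcell import get_state, viewer, hand_in, finder, env
def cam(n,save=None):
    p=viewer.read_camera(n)
    if save: cv2.imwrite('pics/'+save,cv2.cvtColor(p['image'],cv2.COLOR_RGB2BGR))
    return p
def pts(p):
    z=p['z_map'];K=p['intrinsics'];v,u=np.mgrid[:480,:640]
    c=np.stack([(u-K[0,2])/K[0,0]*z,(v-K[1,2])/K[1,1]*z,z],-1)
    R=cv2.Rodrigues(np.array(p['rvec'],float))[0]
    w=(c-np.array(p['tvec']).ravel())@R
    w[z==0]=np.nan
    return w
def proj(p,X):
    return cv2.projectPoints(np.array(X,float).reshape(-1,3),np.array(p['rvec'],float),np.array(p['tvec'],float),np.array(p['intrinsics'],float),None)[0].reshape(-1,2)
E
python3 - <<'E'
from h import *
for n in ['scene','side','wrist']:
    p=cam(n,n+'0.png'); w=pts(p)
    for q in ['lid','lid_grip','stand','cork_ring']:
        for m in finder.masks_of(p,q)[:3]:
            r=m['region'];x=w[r];print(n,q,round(m['score'],2),np.round(m['at']),r.sum(),np.round(np.nanmedian(x,0),3) if len(x) else '')
s=get_state();print(s)
E
```

```text
pics
scene lid 0.82 [271. 289.] 3139 [ 0.558 -0.165  0.03 ]
scene lid 0.66 [212. 249.] 2193 [ 0.332 -0.183  0.02 ]
scene lid 0.6 [345. 351.] 4855 [ 0.787 -0.165  0.021]
scene lid_grip 0.87 [211. 251.] 2108 [ 0.332 -0.183  0.02 ]
scene lid_grip 0.79 [345. 354.] 4824 [ 0.786 -0.165  0.021]
scene lid_grip 0.74 [269. 286.] 3074 [ 0.557 -0.165  0.03 ]
scene stand 0.56 [401. 291.] 1829 [0.751 0.027 0.041]
side lid 0.76 [368. 236.] 1571 [ 0.536 -0.142  0.031]
side lid 0.61 [412. 264.] 36 [ 0.382 -0.125  0.021]
side lid 0.6 [304. 214.] 1341 [ 0.766 -0.142  0.021]
side lid_grip 0.68 [366. 239.] 1613 [ 0.535 -0.142  0.031]
side lid_grip 0.65 [306. 211.] 1302 [ 0.767 -0.143  0.021]
side lid_grip 0.43 [411. 263.] 9 [ 0.382 -0.126  0.021]
side stand 0.7 [297. 294.] 4798 [0.489 0.171 0.055]
side cork_ring 0.48 [359. 254.] 35 [ 0.52  -0.102  0.004]
wrist lid 0.78 [34. 29.] 5023 [ 0.286 -0.219  0.021]
wrist lid_grip 0.57 [37. 26.] 5057 [ 0.286 -0.219  0.021]
{'clock': 0.75, 'joint_pos': array([-1.27163935e+00,  3.13193086e-01,  4.60885113e-02,  1.30358885e+00,
        2.16495133e-05,  1.43123294e+00]), 'qvel': array([-0.00039185,  0.00157918,  0.00082924,  0.00110936, -0.0013388 ,
       -0.00107675]), 'tau': array([-3.15886264e-04, -4.80342579e+01,  2.98776394e+01, -3.74120546e-04,
       -3.13474209e-05, -1.18933190e-05]), 'tcp_pos': array([ 0.24427774, -0.520577  ,  0.23132241]), 'orientation': array([5.04219585e-05, 9.76036875e-01, 2.17605182e-01, 1.48913843e-05]), 'wrist_force': array([0.06094464, 0.49165114, 0.07604111]), 'ft_torque': array([-0.01192393,  0.01529752, -0.0794384 ]), 'finger_gap': 0.08515979031174216}
```

View pics/scene0.png

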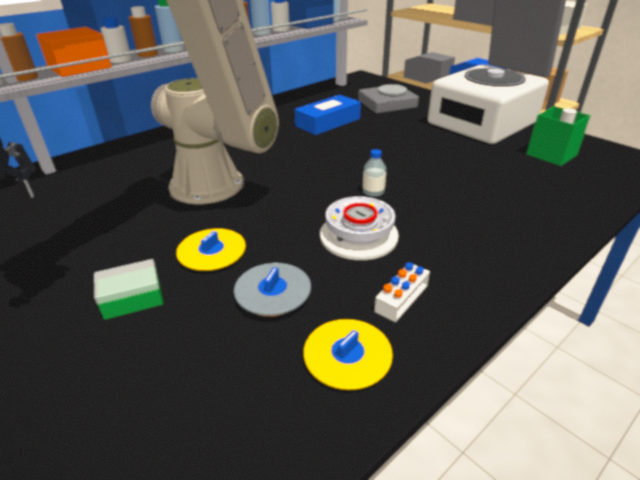

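View pics/side0.png

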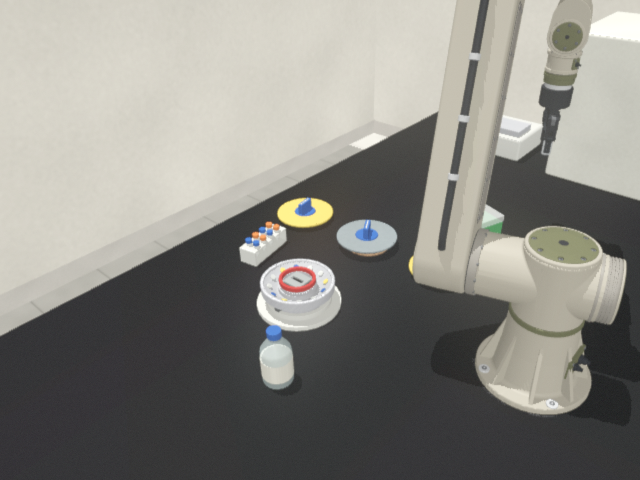

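The grey lid is at about (272,289) in the scene view and (367,237) in the side view. The yellow look-alikes are at (211,250) and (347,352), with blue bars as well. The two cameras disagree by about 22 mm, so I'll check the calibration against the TCP.

Run:
```python
from h import *
s=get_state()
for n,c in [('scene',(17,165)),('side',(547,140))]:
    p=cam(n);w=pts(p)
    print(n,proj(p,[s['tcp_pos'],[0,0,0.0]]),p['intrinsics'].tolist(),np.ravel(p['rvec']),np.ravel(p['tvec']))
    im=p['image'].astype(int)
    # grey lid disc pixels: height band & fit circle
    h=w[...,2]
    for nm,m in [('grey',(abs(h-.031)<.004)&(abs(w[...,0]-.547)<.13)&(abs(w[...,1]+.153)<.13)),('stand top',(abs(h-.07)<.012)&(abs(w[...,0]-.51)<.16)&(abs(w[...,1]-.1)<.15))]:
        x=w[m][:,:2].astype(np.float32)
        print(nm,len(x),x.min(0) if len(x) else '',x.max(0) if len(x) else '', cv2.minEnclosingCircle(x) if len(x) else '')
    cv2.imwrite(f'pics/{n}_crop.png',cv2.resize(cv2.cvtColor(p['image'],4)[180:340,210:430] if n=='scene' else cv2.cvtColor(p['image'],4)[190:330,240:420],None,fx=3.5,fy=3.5,interpolation=2))
    u,v=c
    sub=w[v-25:v+25,max(u-15,0):u+15].reshape(-1,3);print(np.nanmin(sub,0),np.nanmax(sub,0))
```

```text
scene [[  9.34442229 212.82590825]
 [206.26825066 183.6736489 ]] [[458.2807081212639, 0.0, 322.79981068118616], [0.0, 458.2807081212639, 244.52290091408562], [0.0, 0.0, 1.0]] [ 2.0539323   0.90841566 -0.46766576] [-0.3605661  -0.1882767   1.41798914]
grey 2750 [ 0.4656005  -0.23834723] [ 0.6299619  -0.07445956] ((0.5480251312255859, -0.1563209742307663), 0.08409684896469116)
stand top 1568 [0.42526668 0.05888508] [0.60119194 0.23204596] ((0.5129437446594238, 0.14594678580760956), 0.08942825347185135)
[-1.74437491 -0.5067742  -0.47160611] [ 0.26173813 -0.17446204  0.36173814]
side [[543.90462338 151.27039828]
 [531.21230332 370.21471215]] [[552.5618364542055, 0.0, 328.5079338563242], [0.0, 552.5618364542055, 243.68657214036787], [0.0, 0.0, 1.0]] [ 0.86650606 -2.33823486  1.24834095] [0.41114026 0.2566339  1.12074751]
grey 1355 [ 0.46167627 -0.2358487 ] [ 0.62655663 -0.06976979] ((0.5415170192718506, -0.15336567163467407), 0.0856502503156662)
stand top 2099 [0.42414555 0.06081114] [0.5990525 0.2362003] ((0.5132815837860107, 0.14881305396556854), 0.08996701240539551)
[ 0.20358815 -2.33361773 -0.39446477] [ 0.97387402 -0.44614955  0.3501868 ]
```

View pics/scene_crop.png

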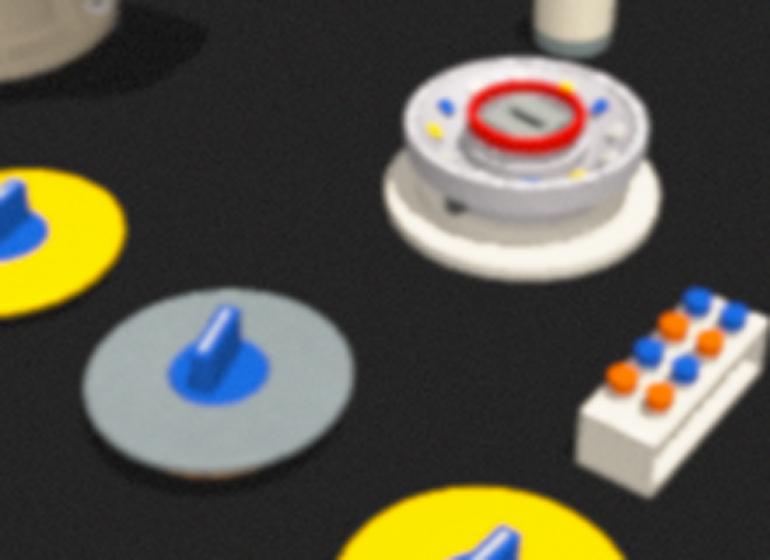

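View pics/side_crop.png

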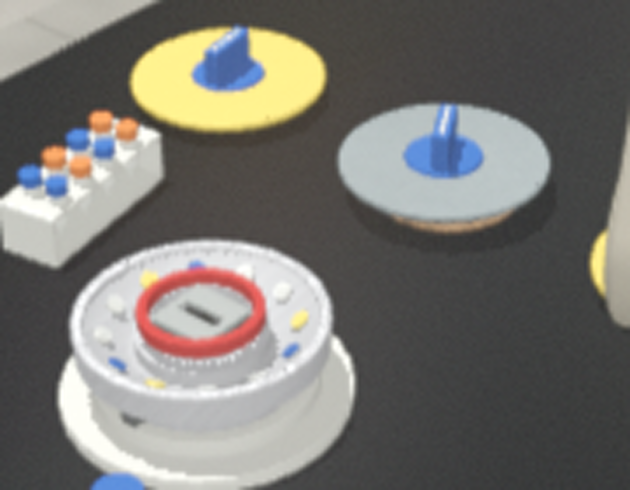

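View pics/wrist0.png

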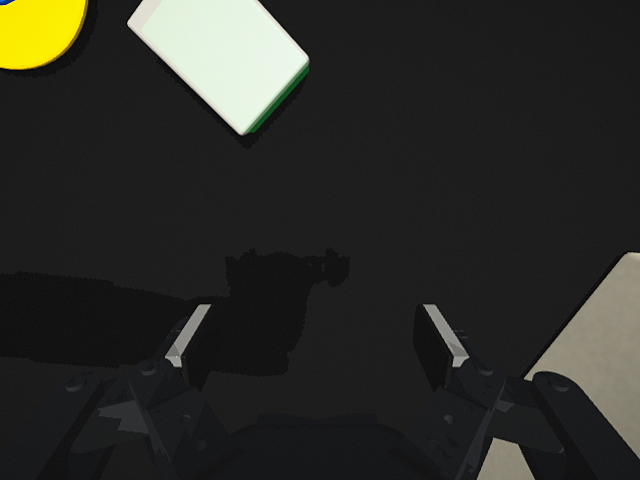

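Run:
```python
from h import *
from scipy.spatial.transform import Rotation as R
s=get_state();q=s['orientation'];print(R.from_quat(q,scalar_first=True).as_matrix().round(3))
p=cam('wrist');Rw=cv2.Rodrigues(np.array(p['rvec']))[0];print('wrist cam pos',-Rw.T@np.ravel(p['tvec']),'axes',Rw.round(2), p['intrinsics'][0,0])
for n in ['scene','side']:
    p=cam(n);w=pts(p)
    m=(w[...,2]>.045)&(w[...,2]<.075)&(abs(w[...,0]-.547)<.06)&(abs(w[...,1]+.155)<.06)
    x=w[m];t=x[x[:,2]>.058][:,:2];c=t.mean(0);d=np.linalg.svd(t-c)[2][0]
    print(n,len(x),len(t),c,np.degrees(np.arctan2(d[1],d[0])),x[:,2].max())
    for q in ['tube_rack','reagent_bottle','tip_box']:
        for f in finder.masks_of(p,q)[:1]:
            g=w[f['region']];print(q,f['score'],f['at'],np.nanpercentile(g,[5,50,95],axis=0).round(3).tolist())
```

```text
[[ 0.905  0.425  0.   ]
 [ 0.425 -0.905 -0.   ]
 [-0.     0.    -1.   ]]
wrist cam pos [ 0.31886147 -0.48497951  0.37435246] axes [[ 0.43 -0.91 -0.  ]
 [-0.86 -0.4   0.32]
 [-0.29 -0.13 -0.95]] 338.8137232695032
scene 194 120 [ 0.54931166 -0.1577345 ] -59.76108111893502 0.06585591789052958
tube_rack 0.85 [400.2, 292.0] [[0.724, -0.024, 0.004], [0.752, 0.027, 0.041], [0.773, 0.109, 0.059]]
reagent_bottle 0.62 [371.6, 173.9] [[0.368, 0.312, 0.007], [0.395, 0.327, 0.064], [0.412, 0.355, 0.124]]
side 92 59 [ 0.54252911 -0.15069125] 119.09891703817858 0.06759991373908551
tube_rack 0.74 [262.9, 242.4] [[0.707, -0.016, 0.004], [0.727, 0.063, 0.04], [0.752, 0.117, 0.059]]
reagent_bottle 0.83 [274.0, 359.7] [[0.347, 0.333, 0.011], [0.363, 0.36, 0.075], [0.39, 0.378, 0.129]]
tip_box 0.94 [491.9, 220.3] [[0.284, -0.434, 0.025], [0.301, -0.403, 0.062], [0.334, -0.354, 0.069]]
```

The grey lid at (272,289) in the scene view and (367,237) in the side view is the target. It lies on the cork, whose rim shows beneath it, and its grip has a white line. The crops show that the other two are yellow, so I'll leave those alone. Moving above the grey lid with the tool's x along the grip.

Request:
{"name": "arm_command", "arguments": {"motion": [{"x": 50, "y": -24, "z": -5, "rz": -10, "hand": -1}, {"x": 100, "y": -48, "z": -10, "rz": -20}, {"x": 150, "y": -72, "z": -15, "rz": -30}, {"x": 200, "y": -96, "z": -20, "rz": -40}, {"x": 250, "y": -120, "z": -25, "rz": -50}, {"x": 300, "y": -144, "z": -30, "rz": -60}, {"x": 350, "y": -168, "z": -35, "rz": -70}, {"x": 400, "y": -190, "z": -40, "rz": -80}, {"x": 430, "y": -202, "z": -45, "rz": -90}, {"x": 430, "y": -202, "z": -45, "rz": -95}]}}

```text
invalid input at $.motion[0]: expected keys x, y, z, rx, ry, rz, hand
```

```bash
cat >> h.py <<'E'
from scipy.spatial.transform import Rotation as Rn
def tool(target):
    s=get_state();M=Rn.from_quat(s['orientation'],scalar_first=True).as_matrix()
    return (1e3*M.T@(np.array(target)-s['tcp_pos'])).round(1)
def brief():
    s=get_state();M=Rn.from_quat(s['orientation'],scalar_first=True).as_matrix()
    print('t',round(s['clock'],2),'tcp',(s['tcp_pos']*1e3).round(1),'yaw',np.degrees(np.arctan2(M[1,0],M[0,0])).round(2),'tilt',np.degrees(np.arccos(-M[2,2])).round(2),'j',np.degrees(s['joint_pos']).round(1),'F',s['wrist_force'].round(1),'T',s['ft_torque'].round(2),'gap',round(s['finger_gap']*1e3,1))
E
python3 - <<'E'
from h import *
brief();p=cam('wrist','w1.png')
E
```

```text
t 1.3 tcp [ 244.3 -520.6  231.3] yaw 25.14 tilt 0.01 j [-72.9  17.9   2.6  74.7   0.   82. ] F [ 0.2 -0.2  0.2] T [0.04 0.06 0.03] gap 85.6
```

View pics/w1.png

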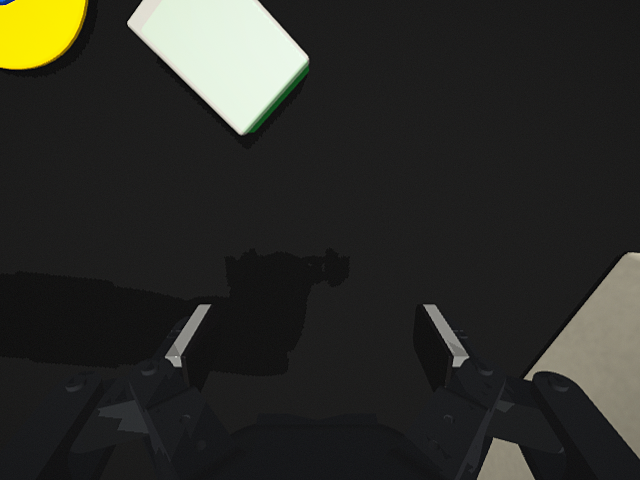

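All seven keys are required in every row.

Request:
{"name": "arm_command", "arguments": {"motion": [{"x": 50, "y": -24, "z": -5, "rx": 0, "ry": 0, "rz": -10, "hand": -1}, {"x": 100, "y": -48, "z": -10, "rx": 0, "ry": 0, "rz": -20, "hand": -1}, {"x": 150, "y": -72, "z": -15, "rx": 0, "ry": 0, "rz": -30, "hand": -1}, {"x": 200, "y": -96, "z": -20, "rx": 0, "ry": 0, "rz": -40, "hand": -1}, {"x": 250, "y": -120, "z": -25, "rx": 0, "ry": 0, "rz": -50, "hand": -1}, {"x": 300, "y": -144, "z": -30, "rx": 0, "ry": 0, "rz": -60, "hand": -1}, {"x": 350, "y": -168, "z": -35, "rx": 0, "ry": 0, "rz": -70, "hand": -1}, {"x": 400, "y": -190, "z": -40, "rx": 0, "ry": 0, "rz": -80, "hand": -1}, {"x": 430, "y": -202, "z": -45, "rx": 0, "ry": 0, "rz": -90, "hand": -1}, {"x": 430, "y": -202, "z": -45, "rx": 0, "ry": 0, "rz": -95, "hand": -1}]}}

```text
clock: 2.6
tcp_pos: [0.5494, -0.1529, 0.2764]
orientation: [0.0, 0.496, 0.869, 0.0]
wrist_force: [-0.8, -0.9, 0.8]
finger_gap: 0.0854
```

Run:
```python
from h import *
brief();p=cam('wrist','w2.png');brief()
```

```text
t 2.6 tcp [ 549.4 -152.9  276.4] yaw 120.58 tilt 0.05 j [-23.6  17.    7.5  80.6   0.   35.8] F [-0.8 -0.9  0.8] T [0.01 0.06 0.03] gap 85.4
t 2.65 tcp [ 548.7 -153.7  276.3] yaw 120.61 tilt 0.02 j [-23.7  16.9   7.5  80.6  -0.   35.7] F [-0.4 -0.7  0.2] T [-0.06 -0.01  0.05] gap 85.0
```

View pics/w2.png

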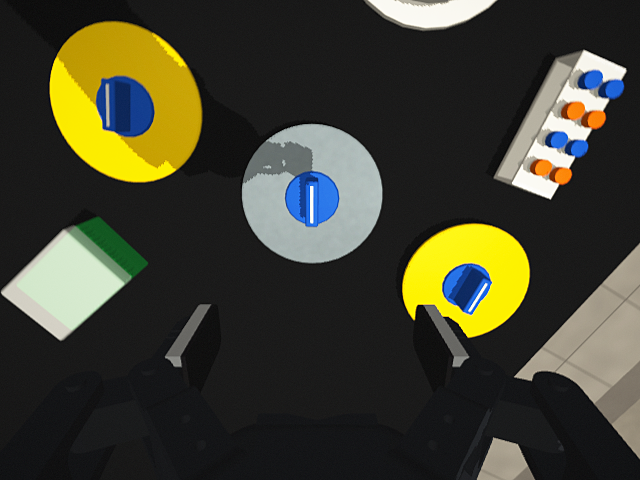

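The grey lid is centred at (312,194), its white line at about (312,203) and nearly upright in the image. The yellow lids are at (125,100) and (466,280), the stand's edge at (430,10). Measuring.

```bash
cat >> h.py <<'E'
def lidmeas(p,c0,ztop,zd,box=None):
    w=pts(p)
    K=p['intrinsics'];R=cv2.Rodrigues(np.array(p['rvec'],float))[0];C=-R.T@np.ravel(p['tvec'])
    def onplane(uv,z):
        uv=np.atleast_2d(uv).astype(float);d=np.c_[(uv[:,0]-K[0,2])/K[0,0],(uv[:,1]-K[1,2])/K[1,1],np.ones(len(uv))]@R
        return C+d*((z-C[2])/d[:,2])[:,None]
    hsv=cv2.cvtColor(p['image'],cv2.COLOR_RGB2HSV)
    near=(np.hypot(w[...,0]-c0[0],w[...,1]-c0[1])<.03)
    m=near&(hsv[...,1]<70)&(hsv[...,2]>170)&(abs(w[...,2]-ztop)<.012)
    n,l,st,_=cv2.connectedComponentsWithStats(m.astype(np.uint8));k=1+st[1:,4].argmax();v,u=np.where(l==k)
    X=onplane(np.c_[u,v],ztop)[:,:2].astype(np.float32)
    r=cv2.minAreaRect(X);c=np.array(r[0]);d=np.linalg.svd(X-X.mean(0))[2][0]
    print('white line n',len(u),'px',u.mean(),v.mean(),'mm',(c*1e3).round(1),'size',(np.array(r[1])*1e3).round(1),'yaw',np.degrees(np.arctan2(d[1],d[0])).round(2)%180)
    m=(abs(w[...,2]-zd)<.005)&(np.hypot(w[...,0]-c0[0],w[...,1]-c0[1])<.1)
    cs,_=cv2.findContours(m.astype(np.uint8),0,1);cc=max(cs,key=cv2.contourArea)[:,0,:]
    X=onplane(cc,zd)[:,:2].astype(np.float32);e=cv2.fitEllipse(X)
    print('disc',(np.array(e[0])*1e3).round(1),(np.array(e[1])*1e3).round(1))
E
python3 - <<'E'
from h import *
p=cam('wrist')
lidmeas(p,(.547,-.155),.064,.031)
w=pts(p);print(w[194,340],w[203,312])
E
```

```text
white line n 114 px 312.12280701754383 203.10526315789474 mm [ 544.7 -153.5] size [ 3.2 39.3] yaw 119.71
disc [ 544.1 -152.6] [161.9 162.1]
[ 0.56926365 -0.13332545  0.03163067] [ 0.54354567 -0.15266585  0.06344689]
```

Request:
{"name": "arm_command", "arguments": {"motion": [{"x": 1, "y": -1, "z": 50, "rx": 0, "ry": 0, "rz": 0.9, "hand": -0.5}, {"x": 3, "y": -3, "z": 100, "rx": 0, "ry": 0, "rz": 0.9, "hand": -0.5}, {"x": 3, "y": -3, "z": 140, "rx": 0, "ry": 0, "rz": 0.9, "hand": -0.5}, {"x": 3, "y": -3, "z": 160, "rx": 0, "ry": 0, "rz": 0.9, "hand": -0.5}, {"x": 3, "y": -3, "z": 160, "rx": 0, "ry": 0, "rz": 0.9, "hand": -0.5}]}}

```text
clock: 3.32
tcp_pos: [0.5419, -0.1538, 0.1146]
orientation: [-0.002, 0.507, 0.862, -0.0]
wrist_force: [-0.0, 1.1, -0.5]
finger_gap: 0.0642
```

Run:
```python
from h import *
p=cam('wrist','w3.png');brief()
lidmeas(p,(.5445,-.153),.064,.031)
```

```text
t 3.38 tcp [ 543.  -154.2  116.1] yaw 119.13 tilt 0.07 j [-24.   20.3 -10.7  59.1  -0.   36.9] F [-0.6  0.6  1. ] T [-0.04 -0.04  0.03] gap 63.8
white line n 291 px 319.5635738831615 267.9003436426117 mm [ 545. -154.] size [ 3.1 39.7] yaw 120.490005
disc [ 543.2 -151.6] [159.2 160.8]
```

View pics/w3.png

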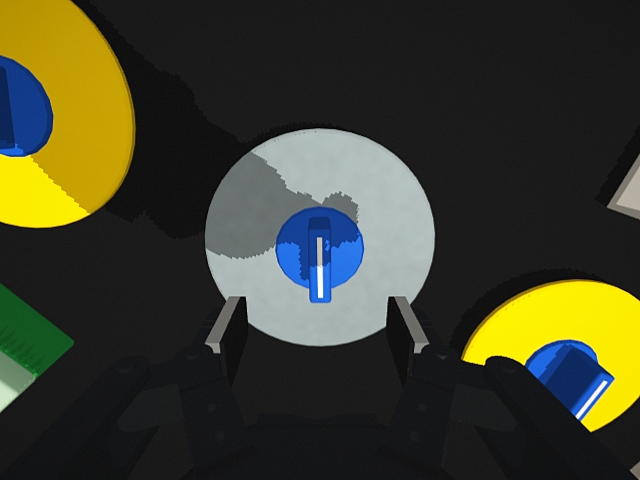

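Request:
{"name": "arm_command", "arguments": {"motion": [{"x": -1, "y": 1, "z": 30, "rx": 0, "ry": 0, "rz": -0.8, "hand": -0.4}, {"x": -1, "y": 1, "z": 60, "rx": 0, "ry": 0, "rz": -0.8, "hand": -0.2}, {"x": -1, "y": 1, "z": 78, "rx": 0, "ry": 0, "rz": -0.8, "hand": -0.2}, {"x": -1, "y": 1, "z": 78, "rx": 0, "ry": 0, "rz": -0.8, "hand": -0.2}]}}

```text
clock: 3.88
tcp_pos: [0.5448, -0.1545, 0.0385]
orientation: [-0.0, 0.5, 0.866, -0.0]
wrist_force: [-1.0, -0.3, 0.5]
finger_gap: 0.051
```

Run:
```python
from h import *
p=cam('wrist','w4.png');brief()
```

```text
t 3.92 tcp [ 545.6 -154.8   39.4] yaw 120.0 tilt 0.07 j [-23.9  24.4 -16.3  49.2  -0.   36.1] F [ 0.6 -0.6  0.5] T [-0.01 -0.03  0.02] gap 51.2
```

View pics/w4.png

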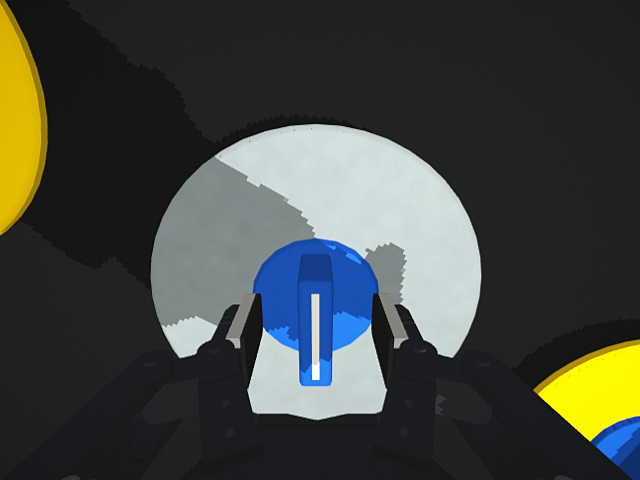

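Request:
{"name": "arm_command", "arguments": {"force": 60, "motion": [{"x": 0, "y": 0, "z": 1, "rx": 0, "ry": 0, "rz": 0, "hand": 0.2}, {"x": 0, "y": 0, "z": 1, "rx": 0, "ry": 0, "rz": 0, "hand": 1}, {"x": 0, "y": 0, "z": 1, "rx": 0, "ry": 0, "rz": 0, "hand": 1}, {"x": 0, "y": 0, "z": 1, "rx": 0, "ry": 0, "rz": 0, "hand": 1}, {"x": 0, "y": 0, "z": 1, "rx": 0, "ry": 0, "rz": 0, "hand": 1}, {"x": 0, "y": 0, "z": 1, "rx": 0, "ry": 0, "rz": 0, "hand": 1}]}}

```text
clock: 4.68
tcp_pos: [0.5457, -0.1548, 0.0386]
orientation: [0.001, 0.5, 0.866, -0.0]
wrist_force: [-1.2, 0.3, 6.2]
finger_gap: 0.0129
```

Run:
```python
from h import *
p=cam('wrist','w5.png');brief()
```

```text
t 4.72 tcp [ 545.7 -154.9   38.6] yaw 120.03 tilt 0.13 j [-23.9  24.4 -16.4  49.   -0.   36. ] F [-1.2  0.3  6.5] T [-0.06  0.35 -0.02] gap 13.2
```

View pics/w5.png

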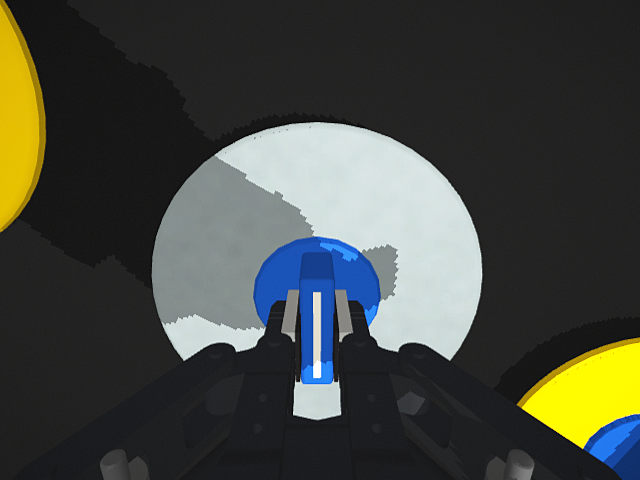

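Request:
{"name": "arm_command", "arguments": {"motion": [{"x": 0, "y": 0, "z": -8, "rx": 0, "ry": 0, "rz": 0, "hand": 1}, {"x": 0, "y": 0, "z": -20, "rx": 0, "ry": 0, "rz": 0, "hand": 1}, {"x": 0, "y": 0, "z": -50, "rx": 0, "ry": 0, "rz": 0, "hand": 1}, {"x": 0, "y": 0, "z": -90, "rx": 0, "ry": 0, "rz": 0, "hand": 1}, {"x": 0, "y": 0, "z": -130, "rx": 0, "ry": 0, "rz": 0, "hand": 1}, {"x": 0, "y": 0, "z": -150, "rx": 0, "ry": 0, "rz": 0, "hand": 1}, {"x": 0, "y": 0, "z": -150, "rx": 0, "ry": 0, "rz": 0, "hand": 1}]}}

```text
clock: 5.6
tcp_pos: [0.5461, -0.1547, 0.1895]
orientation: [0.002, 0.5, 0.866, 0.0]
wrist_force: [0.5, -0.3, -3.0]
finger_gap: 0.0128
```

Run:
```python
from h import *
brief()
p=cam('wrist','w6.png');
for n,(r,c) in dict(scene=((195,245),(315,405)),side=((255,320),(255,345))).items():
    p=cam(n,n+'6.png');I=cv2.cvtColor(p['image'],4)
    cv2.imwrite(f'pics/{n}6c.png',cv2.resize(I[r[0]:r[1],c[0]:c[1]],None,fx=8,fy=8,interpolation=2))
    w=pts(p);g=cv2.cvtColor(p['image'],7).astype(int)
    red=(p['image'][...,0]>130)&(p['image'][...,1]<70)&(w[...,2]>.06)
    K=p['intrinsics'];R=cv2.Rodrigues(np.array(p['rvec'],float))[0];C=-R.T@np.ravel(p['tvec'])
    v,u=np.where(red);print(n,'red',len(u),w[red].mean(0),w[red].min(0),w[red].max(0))
    d=np.c_[(u-K[0,2])/K[0,0],(v-K[1,2])/K[1,1],np.ones(len(u))]@R;X=C+d*((.077-C[2])/d[:,2])[:,None]
    print(cv2.minEnclosingCircle(X[:,:2].astype(np.float32)))
    v,u=np.mgrid[:480,:640];v=v.ravel();u=u.ravel()
    d=np.c_[(u-K[0,2])/K[0,0],(v-K[1,2])/K[1,1],np.ones(len(u))]@R;X=C+d*((.07-C[2])/d[:,2])[:,None]
    c=np.array([.513,.147]);m=(np.hypot(*(X[:,:2]-c).T)<.024)
    gg=g.ravel()[m];XX=X[m][:,:2];print('grey',np.percentile(gg,[0,5,10,20,50,90]))
    wt=np.clip((np.median(gg)-15-gg),0,None)**1.0;mu=(wt[:,None]*XX).sum(0)/wt.sum();S=np.cov(XX.T,aweights=wt);ev,E=np.linalg.eigh(S);print('slot',mu,np.sqrt(ev*12),np.degrees(np.arctan2(E[1,1],E[0,1]))%180)
```

```text
t 5.6 tcp [ 546.1 -154.7  189.5] yaw 120.05 tilt 0.24 j [-23.9  17.8  -3.5  68.5   0.   36. ] F [ 0.5 -0.3 -3. ] T [-0.04 -0.04 -0.01] gap 12.8
scene red 222 [0.49993092 0.13308921 0.0804371 ] [-0.50052145 -0.1007311   0.06633879] [0.560489   0.18537639 0.38769543]
((-0.8342248201370239, 0.27724841237068176), 1.4076294898986816)
grey [107.  118.3 135.3 161.  183.  192. ]
slot [0.51646128 0.14568749] [0.01013636 0.02847002] 178.79126851074994<stdin>:10: RuntimeWarning: Mean of empty slice.
  ret = um.true_divide(
Traceback (most recent call last):
ValueError: zero-size array to reduction operation minimum which has no identity
```

View pics/side6c.png

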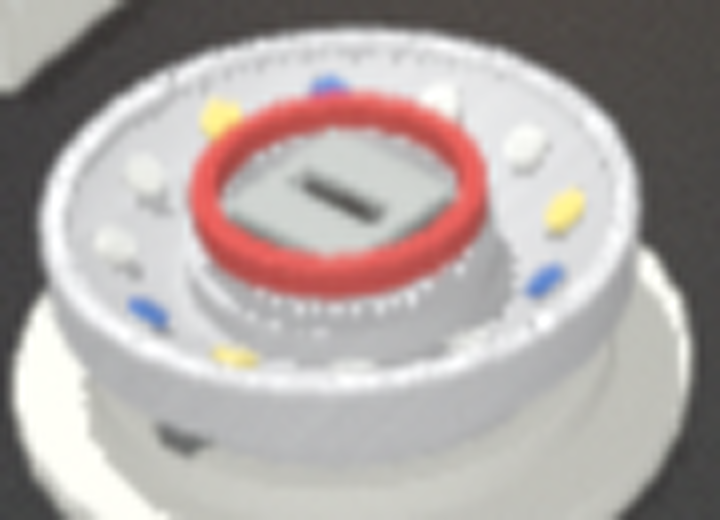

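View pics/scene6c.png

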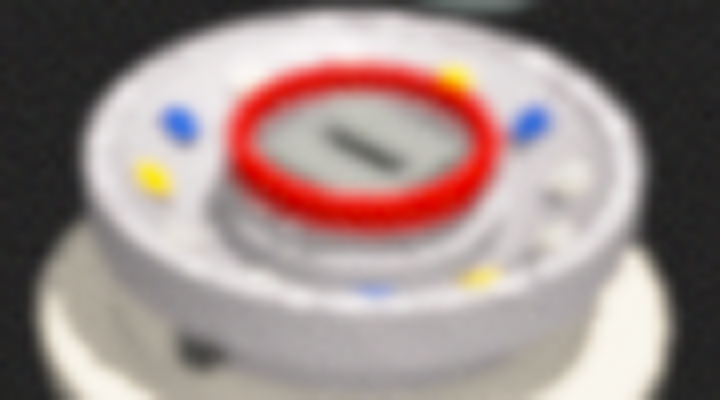

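View pics/w6.png

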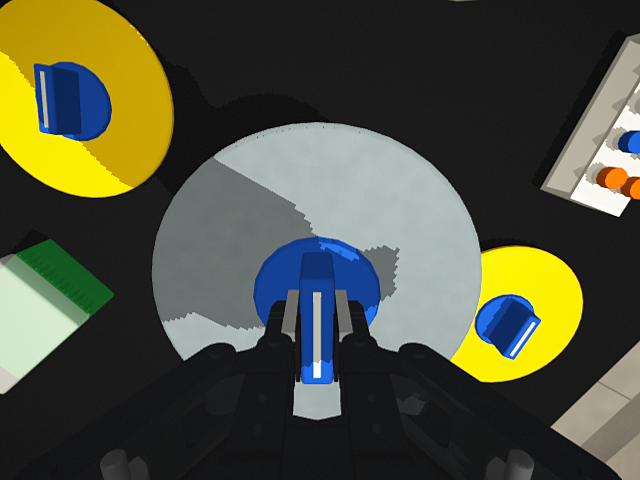

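The lid is held level, with the grip between the pads at (317,320). The slot lies roughly along world x. Next I'll move beside the stand and view the slot with the wrist camera over the lid's far edge.

Request:
{"name": "arm_command", "arguments": {"motion": [{"x": 20, "y": 21, "z": 0, "rx": 0, "ry": 0, "rz": -4, "hand": 1}, {"x": 52, "y": 55, "z": 0, "rx": 0, "ry": 0, "rz": -12, "hand": 1}, {"x": 88, "y": 92, "z": 0, "rx": 0, "ry": 0, "rz": -22, "hand": 1}, {"x": 124, "y": 130, "z": 0, "rx": 0, "ry": 0, "rz": -32, "hand": 1}, {"x": 160, "y": 168, "z": 0, "rx": 0, "ry": 0, "rz": -42, "hand": 1}, {"x": 190, "y": 200, "z": 0, "rx": 0, "ry": 0, "rz": -52, "hand": 1}, {"x": 210, "y": 220, "z": 0, "rx": 0, "ry": 0, "rz": -58, "hand": 1}, {"x": 217, "y": 228, "z": 0, "rx": 0, "ry": 0, "rz": -60, "hand": 1}, {"x": 217, "y": 228, "z": 0, "rx": 0, "ry": 0, "rz": -60, "hand": 1}, {"x": 217, "y": 228, "z": 0, "rx": 0, "ry": 0, "rz": -60, "hand": 1}]}}

```text
clock: 7.0
tcp_pos: [0.6334, 0.1464, 0.1868]
orientation: [-0.001, 0.001, 1.0, -0.0]
wrist_force: [0.5, 0.1, -4.1]
finger_gap: 0.0129
```

Run:
```python
from h import *
brief()
p=cam('wrist','w7.png');np.savez('w7.npz',**{k:p[k] for k in ['image','z_map','intrinsics','rvec','tvec']})
```

```text
t 7.0 tcp [633.4 146.4 186.8] yaw 179.92 tilt 0.07 j [ 6.  27.3 10.3 73.1 -0.   6. ] F [ 0.5  0.1 -4.1] T [-0.02  0.02 -0.02] gap 12.9
```

View pics/w7.png

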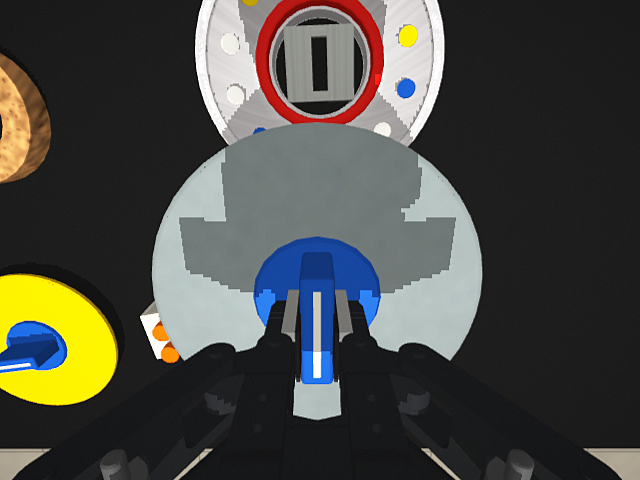

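```bash
cat >> h.py <<'E'
def plane(p,uv,z):
    K=p['intrinsics'];R=cv2.Rodrigues(np.array(p['rvec'],float))[0];C=-R.T@np.ravel(p['tvec'])
    uv=np.atleast_2d(uv).astype(float);d=np.c_[(uv[:,0]-K[0,2])/K[0,0],(uv[:,1]-K[1,2])/K[1,1],np.ones(len(uv))]@R
    return (C+d*((z-C[2])/d[:,2])[:,None])[:,:2]
E
python3 - <<'E'
from h import *
p=dict(np.load('w7.npz'));w=pts(p);g=cv2.cvtColor(p['image'],7)
print(g[63,275:370]); print(g[15:112,320])
print('plate z',w[63,298],w[63,345],w[30,320])
print('slot depth',w[63,312:327,2].round(3))
cv2.imwrite('pics/w7c.png',cv2.resize(cv2.cvtColor(p['image'],4)[5:120,250:390],None,fx=5,fy=5,interpolation=0))
s=get_state();lidmeas(p,s['tcp_pos'][:2],s['tcp_pos'][2]-.0136+.039,s['tcp_pos'][2]-.0136+.006)
print(w[200,315],w[340,317])
E
```

```text
[129  38  18  23  24  26  24  23  18  12  71 147 148 149 152 147 140 141
 141 146 150 146 147 148 151 148 148 147 143 143 146 151 148 148 148 152
 167  43  15  20  23  22  22  23  21  23  22  24  24  22  21   6 135 150
 149 151 153 146 144 141 142 148 149 146 146 149 150 149 148 145 144 142
 145 150 149 150 150 155 127  34  15  22  24  23  22  23  17   4 178 118
 100  97 160 184 193]
[ 98 102 128  74  10  20  20  19  13  58 137 154 150 150 152 151 148 145
 149 154 131  97  46  18  21  23  24  21  24  22  23  23  24  22  22  24
  22  24  21  24  23  23  22  21  22  21  23  23  23  24  24  23  22  24
  23  22  21  24  23  24  23  23  22  26  22  23  23  23  23  23  22  26
  22  23  16  58 136 154 147 148 149 147 143 146 154 134  61  14  20  22
  22  22  23  23  23  23  23]
plate z [0.51141858 0.13472393 0.07105212] [0.51134923 0.16702897 0.07043593] [0.49127271 0.14979252 0.06950549]
slot depth [0.051 0.051 0.052 0.051 0.051 0.05  0.052 0.052 0.053 0.051 0.052 0.052
 0.051 0.051 0.052]
white line n 681 px 316.4977973568282 334.44787077826726 mm [633.  147.3] size [ 3.  40.1] yaw 179.97
disc [612.3 147.4] [120.5 170. ]
[0.58388204 0.14669009 0.17963349] [0.63464435 0.1475228  0.21249384]
```

View pics/w7c.png

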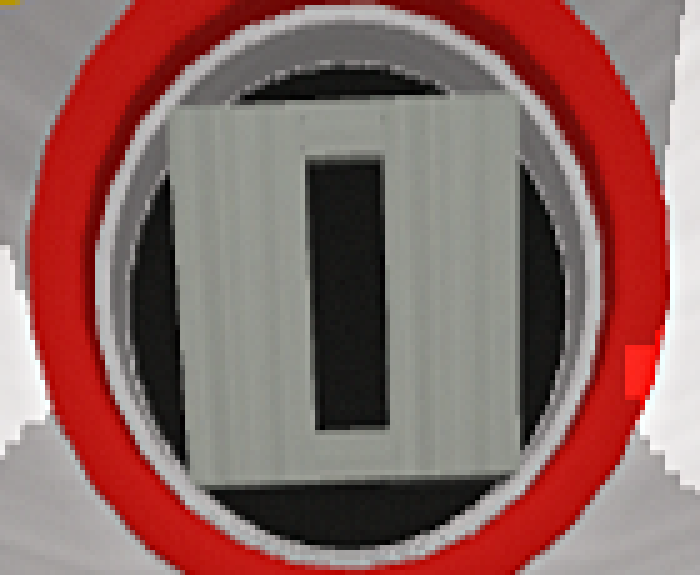

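Run:
```python
from h import *
p=dict(np.load('w7.npz'));g=cv2.cvtColor(p['image'],7).astype(np.float32)
def quad(cr):
    c=np.array(cr,float)/5+[250,5]-.5
    cen=c.mean(0);out=[]
    # refine each edge by gradient along normal
    L=[]
    for i in range(4):
        a,b=c[i],c[(i+1)%4];t=(b-a)/np.linalg.norm(b-a);n=np.array([-t[1],t[0]])
        P=[]
        for f in np.linspace(.15,.85,15):
            q=a+f*(b-a);s=np.arange(-2.5,2.51,.25);xy=(q+s[:,None]*n).astype(np.float32)
            pr=cv2.remap(g,xy[:,0].reshape(1,-1),xy[:,1].reshape(1,-1),1).ravel()
            d=np.abs(np.gradient(pr));wt=d**2;P.append(q+n*(s*wt).sum()/wt.sum())
        vx,vy,x,y=cv2.fitLine(np.array(P,np.float32),cv2.DIST_HUBER,0,.01,.01).ravel();L.append(np.cross([x,y,1],[x+vx,y+vy,1]))
    for i in range(4):
        h=np.cross(L[i-1],L[i]);out.append(h[:2]/h[2])
    return np.array(out)
for nm,cr in [('slot',[(308,160),(384,158),(389,430),(318,431)]),('plate',[(171,106),(518,94),(519,472),(190,486)])]:
    q=quad(cr);X=plane(p,q,.070)*1e3
    e=[X[(i+1)%4]-X[i] for i in range(4)]
    print(nm,q.round(1).tolist(),'cen',X.mean(0).round(2),'len',[np.linalg.norm(k).round(2) for k in e],'ang',[np.degrees(np.arctan2(k[1],k[0])).round(2) for k in e])
m=(p['image'][...,0]>150)&(p['image'][...,1]<50)&(p['image'][...,2]<60)
v,u=np.where(m);print('lid marker', plane(p,[[316.5,334.4]],.2125))
w=pts(p)
X=plane(p,[[0,0]],.07)
```

```text
slot [[310.5, 36.4], [326.2, 36.1], [327.2, 90.1], [312.6, 90.7]] cen [511.85 149.24] len [np.float64(10.56), np.float64(33.48), np.float64(10.26), np.float64(33.66)] ang [np.float64(90.94), np.float64(1.68), np.float64(-88.08), np.float64(-177.8)]
plate [[282.6, 25.8], [353.5, 22.6], [353.5, 99.4], [287.5, 102.0]] cen [511.69 149.31] len [np.float64(47.36), np.float64(47.46), np.float64(46.97), np.float64(47.38)] ang [np.float64(92.16), np.float64(1.91), np.float64(-87.95), np.float64(-177.62)]
lid marker [[0.63199153 0.14732246]]
```

The slot is at (319,63), the lid's white line at (316,334). The slot centre is at (511.8,149.3) mm and its yaw is 1.9°. The plate's outline gives the same centre and yaw. Moving above the slot.

Request:
{"name": "arm_command", "arguments": {"motion": [{"x": 10, "y": 0, "z": 0, "rx": 0, "ry": 0, "rz": -0.5, "hand": 1}, {"x": 35, "y": 1, "z": 0, "rx": 0, "ry": 0, "rz": -1, "hand": 1}, {"x": 65, "y": 1, "z": 5, "rx": 0, "ry": 0, "rz": -1.5, "hand": 1}, {"x": 95, "y": 2, "z": 15, "rx": 0, "ry": 0, "rz": -2, "hand": 1}, {"x": 115, "y": 2, "z": 35, "rx": 0, "ry": 0, "rz": -2, "hand": 1}, {"x": 121, "y": 2, "z": 55, "rx": 0, "ry": 0, "rz": -2, "hand": 1}, {"x": 121, "y": 2, "z": 68, "rx": 0, "ry": 0, "rz": -2, "hand": 1}, {"x": 121, "y": 2, "z": 72, "rx": 0, "ry": 0, "rz": -2, "hand": 1}, {"x": 121, "y": 2, "z": 72, "rx": 0, "ry": 0, "rz": -2, "hand": 1}, {"x": 121, "y": 2, "z": 72, "rx": 0, "ry": 0, "rz": -2, "hand": 1}]}}

```text
clock: 8.3
tcp_pos: [0.5136, 0.1496, 0.1159]
orientation: [0.001, -0.018, 1.0, 0.0]
wrist_force: [0.4, -0.1, -3.2]
finger_gap: 0.013
```

Run:
```python
from h import *
brief()
for n,(r,c) in dict(scene=((160,260),(290,430)),side=((220,320),(230,370))).items():
    p=cam(n);I=cv2.cvtColor(p['image'],4)
    cv2.imwrite(f'pics/{n}8c.png',cv2.resize(I[r[0]:r[1],c[0]:c[1]],None,fx=5,fy=5,interpolation=2))
p=cam('wrist','w8.png');s=get_state()
lidmeas(p,s['tcp_pos'][:2],s['tcp_pos'][2]-.0136+.039,s['tcp_pos'][2]-.0136+.006)
brief()
```

```text
t 8.3 tcp [513.6 149.6 115.9] yaw -177.97 tilt 0.07 j [  7.6  17.1 -15.2  57.6  -0.    5.6] F [ 0.4 -0.1 -3.2] T [-0.04 -0.02  0.09] gap 13.0
white line n 685 px 316.5021897810219 334.4102189781022 mm [513.2 150.5] size [40.2  3. ] yaw 2.06
disc [492.5 149.8] [120.9 170.4]
t 8.45 tcp [513.2 149.6 115.7] yaw -177.96 tilt 0.05 j [  7.7  17.1 -15.3  57.6  -0.    5.6] F [ 0.2 -0.3 -3.4] T [ 0.09 -0.02  0.03] gap 13.1
```

View pics/side8c.png

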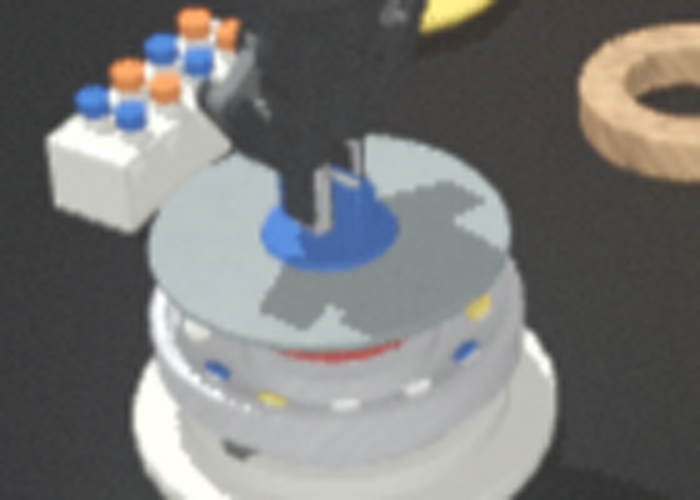

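View pics/scene8c.png

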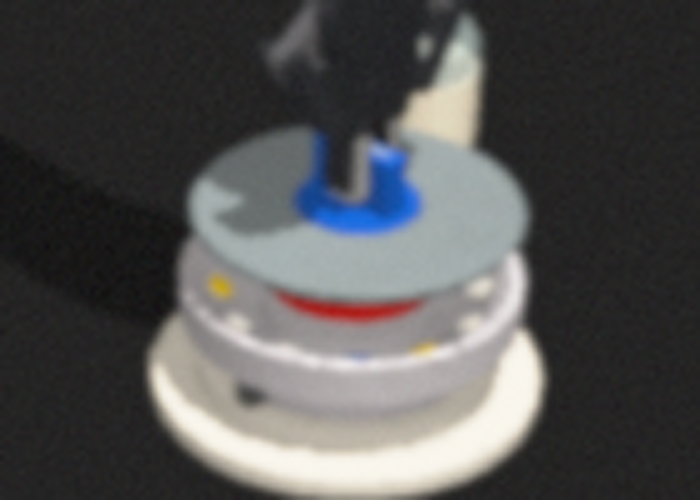

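Request:
{"name": "arm_command", "arguments": {"motion": [{"x": 1, "y": -1, "z": 5, "rx": 0, "ry": 0, "rz": 0, "hand": 1}, {"x": 1, "y": -1, "z": 10, "rx": 0, "ry": 0, "rz": 0, "hand": 1}, {"x": 1, "y": -1, "z": 13, "rx": 0, "ry": 0, "rz": 0, "hand": 1}, {"x": 1, "y": -1, "z": 14, "rx": 0, "ry": 0, "rz": 0, "hand": 1}, {"x": 1, "y": -1, "z": 14, "rx": 0, "ry": 0, "rz": 0, "hand": 1}]}}

```text
clock: 9.07
tcp_pos: [0.5117, 0.1486, 0.1012]
orientation: [-0.0, -0.018, 1.0, -0.0]
wrist_force: [0.2, 0.0, -2.8]
finger_gap: 0.0127
```

```bash
python3 -c "
from h import *
brief()"
```

```text
t 9.07 tcp [511.7 148.6 101.2] yaw -177.95 tilt 0.01 j [  7.6  17.7 -16.7  55.6  -0.    5.5] F [ 0.2  0.  -2.8] T [ 0.06 -0.06 -0.05] gap 12.7
```

Request:
{"name": "arm_command", "arguments": {"motion": [{"x": 0, "y": 0, "z": 1, "rx": 0, "ry": 0, "rz": 0, "hand": 1}, {"x": 0, "y": 0, "z": 2, "rx": 0, "ry": 0, "rz": 0, "hand": 1}, {"x": 0, "y": 0, "z": 2.5, "rx": 0, "ry": 0, "rz": 0, "hand": 1}, {"x": 0, "y": 0, "z": 3, "rx": 0, "ry": 0, "rz": 0, "hand": 1}, {"x": 0, "y": 0, "z": 3, "rx": 0, "ry": 0, "rz": 0, "hand": 1}]}}

```text
clock: 9.7
tcp_pos: [0.5117, 0.1485, 0.0982]
orientation: [-0.0, -0.018, 1.0, -0.0]
wrist_force: [0.1, 0.6, -3.2]
finger_gap: 0.0128
```

```bash
python3 -c "
from h import *
brief()"
```

```text
t 9.7 tcp [511.7 148.5  98.2] yaw -177.96 tilt 0.01 j [  7.6  17.8 -16.9  55.2  -0.    5.5] F [ 0.1  0.6 -3.2] T [-0.   -0.02 -0.  ] gap 12.8
```

No contact yet. Going on in small steps.

Request:
{"name": "arm_command", "arguments": {"motion": [{"x": 0, "y": 0, "z": 0.5, "rx": 0, "ry": 0, "rz": 0, "hand": 1}, {"x": 0, "y": 0, "z": 1, "rx": 0, "ry": 0, "rz": 0, "hand": 1}, {"x": 0, "y": 0, "z": 1, "rx": 0, "ry": 0, "rz": 0, "hand": 1}]}}

```text
clock: 10.07
tcp_pos: [0.5117, 0.1485, 0.0972]
orientation: [-0.0, -0.018, 1.0, -0.0]
wrist_force: [-0.1, 0.0, -3.1]
finger_gap: 0.0133
```

Request:
{"name": "arm_command", "arguments": {"motion": [{"x": 0, "y": 0, "z": 0.5, "rx": 0, "ry": 0, "rz": 0, "hand": 1}, {"x": 0, "y": 0, "z": 1, "rx": 0, "ry": 0, "rz": 0, "hand": 1}, {"x": 0, "y": 0, "z": 1, "rx": 0, "ry": 0, "rz": 0, "hand": 1}]}}

```text
clock: 10.45
tcp_pos: [0.5117, 0.1485, 0.0962]
orientation: [-0.0, -0.018, 1.0, -0.0]
wrist_force: [0.5, -0.4, -3.6]
finger_gap: 0.0129
```

Request:
{"name": "arm_command", "arguments": {"motion": [{"x": 0, "y": 0, "z": 0.5, "rx": 0, "ry": 0, "rz": 0, "hand": 1}, {"x": 0, "y": 0, "z": 1, "rx": 0, "ry": 0, "rz": 0, "hand": 1}, {"x": 0, "y": 0, "z": 1, "rx": 0, "ry": 0, "rz": 0, "hand": 1}]}}

```text
clock: 10.82
tcp_pos: [0.5117, 0.1485, 0.0952]
orientation: [-0.0, -0.018, 1.0, -0.0]
wrist_force: [0.3, 0.2, -3.1]
finger_gap: 0.013
```

Request:
{"name": "arm_command", "arguments": {"motion": [{"x": 0, "y": 0, "z": 0.5, "rx": 0, "ry": 0, "rz": 0, "hand": 1}, {"x": 0, "y": 0, "z": 1, "rx": 0, "ry": 0, "rz": 0, "hand": 1}, {"x": 0, "y": 0, "z": 1, "rx": 0, "ry": 0, "rz": 0, "hand": 1}]}}

```text
clock: 11.2
tcp_pos: [0.5117, 0.1486, 0.0942]
orientation: [-0.0, -0.018, 1.0, -0.0]
wrist_force: [0.4, -0.4, -3.6]
finger_gap: 0.0127
```

Request:
{"name": "arm_command", "arguments": {"motion": [{"x": 0, "y": 0, "z": 0.5, "rx": 0, "ry": 0, "rz": 0, "hand": 1}, {"x": 0, "y": 0, "z": 1, "rx": 0, "ry": 0, "rz": 0, "hand": 1}, {"x": 0, "y": 0, "z": 1, "rx": 0, "ry": 0, "rz": 0, "hand": 1}]}}

```text
clock: 11.58
tcp_pos: [0.5118, 0.1485, 0.0932]
orientation: [-0.0, -0.018, 1.0, -0.0]
wrist_force: [0.2, 0.1, -3.0]
finger_gap: 0.0132
```

```bash
python3 -c "
from h import *
brief()"
```

```text
t 11.57 tcp [511.8 148.5  93.2] yaw -177.96 tilt 0.01 j [  7.6  18.1 -17.4  54.6  -0.    5.5] F [ 0.2  0.1 -3. ] T [-0.01 -0.03 -0.  ] gap 13.2
```

The foot is 5 mm below the plate's top with no contact, so it has entered the slot. Going on to the collar.

Request:
{"name": "arm_command", "arguments": {"motion": [{"x": 0, "y": 0, "z": 0.5, "rx": 0, "ry": 0, "rz": 0, "hand": 1}, {"x": 0, "y": 0, "z": 1, "rx": 0, "ry": 0, "rz": 0, "hand": 1}, {"x": 0, "y": 0, "z": 1.5, "rx": 0, "ry": 0, "rz": 0, "hand": 1}, {"x": 0, "y": 0, "z": 2, "rx": 0, "ry": 0, "rz": 0, "hand": 1}, {"x": 0, "y": 0, "z": 2, "rx": 0, "ry": 0, "rz": 0, "hand": 1}]}}

```text
clock: 12.2
tcp_pos: [0.5118, 0.1485, 0.0912]
orientation: [-0.0, -0.018, 1.0, -0.0]
wrist_force: [0.0, 0.1, -3.5]
finger_gap: 0.0129
```

Request:
{"name": "arm_command", "arguments": {"motion": [{"x": 0, "y": 0, "z": 0.5, "rx": 0, "ry": 0, "rz": 0, "hand": 1}, {"x": 0, "y": 0, "z": 1, "rx": 0, "ry": 0, "rz": 0, "hand": 1}, {"x": 0, "y": 0, "z": 1, "rx": 0, "ry": 0, "rz": 0, "hand": 1}]}}

```text
clock: 12.58
tcp_pos: [0.5119, 0.1486, 0.0905]
orientation: [0.0, -0.018, 1.0, -0.0]
wrist_force: [-0.8, -0.1, -0.7]
finger_gap: 0.0131
```

Request:
{"name": "arm_command", "arguments": {"motion": [{"x": 0, "y": 0, "z": 0.5, "rx": 0, "ry": 0, "rz": 0, "hand": 1}, {"x": 0, "y": 0, "z": 1, "rx": 0, "ry": 0, "rz": 0, "hand": 1}, {"x": 0, "y": 0, "z": 1, "rx": 0, "ry": 0, "rz": 0, "hand": 1}]}}

```text
clock: 12.95
tcp_pos: [0.5119, 0.1486, 0.0896]
orientation: [0.0, -0.018, 1.0, -0.0]
wrist_force: [-1.3, -0.2, 3.4]
finger_gap: 0.013
```

```bash
python3 -c "
from h import *
brief()"
```

```text
t 12.95 tcp [511.9 148.6  89.6] yaw -177.96 tilt 0.03 j [  7.6  18.3 -17.7  54.   -0.    5.5] F [-1.3 -0.2  3.4] T [-0.09  0.33  0.01] gap 13.0
```

The collar met the lid at TCP 90.5 mm, as predicted, with about 6 N. Pressing on.

Request:
{"name": "arm_command", "arguments": {"motion": [{"x": 0, "y": 0, "z": 0.5, "rx": 0, "ry": 0, "rz": 0, "hand": 1}, {"x": 0, "y": 0, "z": 1, "rx": 0, "ry": 0, "rz": 0, "hand": 1}, {"x": 0, "y": 0, "z": 1.5, "rx": 0, "ry": 0, "rz": 0, "hand": 1}, {"x": 0, "y": 0, "z": 2, "rx": 0, "ry": 0, "rz": 0, "hand": 1}, {"x": 0, "y": 0, "z": 2, "rx": 0, "ry": 0, "rz": 0, "hand": 1}]}}

```text
clock: 13.58
tcp_pos: [0.5119, 0.1486, 0.0874]
orientation: [0.0, -0.018, 1.0, -0.0]
wrist_force: [-1.1, -0.7, 5.0]
finger_gap: 0.0134
```

Request:
{"name": "arm_command", "arguments": {"motion": [{"x": 0, "y": 0, "z": 0.5, "rx": 0, "ry": 0, "rz": 0, "hand": 1}, {"x": 0, "y": 0, "z": 1, "rx": 0, "ry": 0, "rz": 0, "hand": 1}, {"x": 0, "y": 0, "z": 1.5, "rx": 0, "ry": 0, "rz": 0, "hand": 1}, {"x": 0, "y": 0, "z": 2, "rx": 0, "ry": 0, "rz": 0, "hand": 1}, {"x": 0, "y": 0, "z": 2, "rx": 0, "ry": 0, "rz": 0, "hand": 1}]}}

```text
clock: 14.2
tcp_pos: [0.512, 0.1486, 0.0856]
orientation: [0.0, -0.018, 1.0, -0.0]
wrist_force: [-1.4, -0.3, 6.7]
finger_gap: 0.0126
```

```bash
python3 -c "
from h import *
brief();p=cam('wrist','w9.png')
s=get_state();lidmeas(p,s['tcp_pos'][:2],s['tcp_pos'][2]-.0136+.039,s['tcp_pos'][2]-.0136+.006)
print(pts(p)[200,315])"
```

```text
t 14.2 tcp [512.  148.6  85.6] yaw -177.96 tilt 0.03 j [  7.6  18.5 -18.   53.5  -0.    5.5] F [-1.4 -0.3  6.7] T [-0.11  0.34  0.03] gap 12.6
white line n 681 px 316.496328928047 334.30543318649046 mm [511.7 149.4] size [40.2  3. ] yaw 2.07
disc [491.  148.7] [120.8 170.4]
[0.46272707 0.14697611 0.07751666]
```

Request:
{"name": "arm_command", "arguments": {"motion": [{"x": 0, "y": 0, "z": 0.4, "rx": 0, "ry": 0, "rz": 0, "hand": 1}, {"x": 0, "y": 0, "z": 0.8, "rx": 0, "ry": 0, "rz": 0, "hand": 1}, {"x": 0, "y": 0, "z": 1.2, "rx": 0, "ry": 0, "rz": 0, "hand": 1}, {"x": 0, "y": 0, "z": 1.2, "rx": 0, "ry": 0, "rz": 0, "hand": 1}]}}

```text
clock: 14.75
tcp_pos: [0.512, 0.1486, 0.0845]
orientation: [0.0, -0.018, 1.0, -0.0]
wrist_force: [-1.6, -0.3, 7.0]
finger_gap: 0.0132
```

```bash
python3 -c "
from h import *
brief()"
```

```text
t 14.75 tcp [512.  148.6  84.5] yaw -177.96 tilt 0.03 j [  7.6  18.6 -18.1  53.4  -0.    5.5] F [-1.6 -0.3  7. ] T [-0.12  0.49 -0.07] gap 13.2
```

Request:
{"name": "arm_command", "arguments": {"motion": [{"x": 0, "y": 0, "z": 0.4, "rx": 0, "ry": 0, "rz": 2, "hand": 1}, {"x": 0, "y": 0, "z": 0.4, "rx": 0, "ry": 0, "rz": 4, "hand": 1}, {"x": 0, "y": 0, "z": 0.4, "rx": 0, "ry": 0, "rz": 7, "hand": 1}, {"x": 0, "y": 0, "z": 0.4, "rx": 0, "ry": 0, "rz": 10, "hand": 1}, {"x": 0, "y": 0, "z": 0.4, "rx": 0, "ry": 0, "rz": 10, "hand": 1}]}}

```text
clock: 15.38
tcp_pos: [0.5129, 0.1487, 0.0845]
orientation: [0.001, 0.069, 0.998, 0.0]
wrist_force: [-0.4, 0.1, 7.3]
finger_gap: 0.013
```

```bash
python3 -c "
from h import *
brief();p=cam('wrist','w10.png')
s=get_state();lidmeas(p,s['tcp_pos'][:2],s['tcp_pos'][2]-.0136+.039,s['tcp_pos'][2]-.0136+.006)"
```

```text
t 15.38 tcp [512.9 148.7  84.5] yaw 172.04 tilt 0.14 j [  7.6  18.6 -18.   53.3  -0.   15.5] F [-0.4  0.1  7.3] T [0.   0.15 0.15] gap 13.0
white line n 684 px 316.5014619883041 334.53216374269005 mm [512.6 149.6] size [ 3.  40.2] yaw 172.08
disc [492.2 152.5] [120.8 170.3]
```

It turns freely at low torque, and the lid follows the hand. Continuing clockwise.

Request:
{"name": "arm_command", "arguments": {"motion": [{"x": 0, "y": 0, "z": 0.2, "rx": 0, "ry": 0, "rz": 4, "hand": 1}, {"x": 0, "y": 0, "z": 0.2, "rx": 0, "ry": 0, "rz": 8, "hand": 1}, {"x": 0, "y": 0, "z": 0.2, "rx": 0, "ry": 0, "rz": 12, "hand": 1}, {"x": 0, "y": 0, "z": 0.2, "rx": 0, "ry": 0, "rz": 16, "hand": 1}, {"x": 0, "y": 0, "z": 0.2, "rx": 0, "ry": 0, "rz": 20, "hand": 1}, {"x": 0, "y": 0, "z": 0.2, "rx": 0, "ry": 0, "rz": 24, "hand": 1}, {"x": 0, "y": 0, "z": 0.2, "rx": 0, "ry": 0, "rz": 28, "hand": 1}, {"x": 0, "y": 0, "z": 0.2, "rx": 0, "ry": 0, "rz": 32, "hand": 1}, {"x": 0, "y": 0, "z": 0.2, "rx": 0, "ry": 0, "rz": 36, "hand": 1}, {"x": 0, "y": 0, "z": 0.2, "rx": 0, "ry": 0, "rz": 36, "hand": 1}]}}

```text
clock: 16.68
tcp_pos: [0.5133, 0.1487, 0.0844]
orientation: [0.001, 0.374, 0.927, 0.001]
wrist_force: [-0.7, -0.4, 7.0]
finger_gap: 0.013
```

```bash
python3 -c "
from h import *
brief();p=cam('wrist','w11.png')
s=get_state();lidmeas(p,s['tcp_pos'][:2],s['tcp_pos'][2]-.0136+.039,s['tcp_pos'][2]-.0136+.006)"
```

```text
t 16.68 tcp [513.3 148.7  84.4] yaw 136.03 tilt 0.18 j [  7.6  18.6 -18.   53.2  -0.   51.5] F [-0.7 -0.4  7. ] T [-0.11 -0.    0.09] gap 13.0
white line n 681 px 316.5256975036711 334.3568281938326 mm [513.1 150. ] size [ 3.  40.2] yaw 136.13
disc [498.4 164.5] [120.8 170.3]
```

Request:
{"name": "arm_command", "arguments": {"motion": [{"x": 0, "y": 0, "z": 0, "rx": 0, "ry": 0, "rz": 4, "hand": 1}, {"x": 0, "y": 0, "z": 0, "rx": 0, "ry": 0, "rz": 8, "hand": 1}, {"x": 0, "y": 0, "z": 0, "rx": 0, "ry": 0, "rz": 12, "hand": 1}, {"x": 0, "y": 0, "z": 0, "rx": 0, "ry": 0, "rz": 16, "hand": 1}, {"x": 0, "y": 0, "z": 0, "rx": 0, "ry": 0, "rz": 20, "hand": 1}, {"x": 0, "y": 0, "z": 0, "rx": 0, "ry": 0, "rz": 24, "hand": 1}, {"x": 0, "y": 0, "z": 0, "rx": 0, "ry": 0, "rz": 28, "hand": 1}, {"x": 0, "y": 0, "z": 0, "rx": 0, "ry": 0, "rz": 32, "hand": 1}, {"x": 0, "y": 0, "z": 0, "rx": 0, "ry": 0, "rz": 36, "hand": 1}, {"x": 0, "y": 0, "z": 0, "rx": 0, "ry": 0, "rz": 38, "hand": 1}]}}

```text
clock: 17.98
tcp_pos: [0.5131, 0.1485, 0.0843]
orientation: [0.001, 0.656, 0.755, 0.001]
wrist_force: [-0.2, -0.7, 8.0]
finger_gap: 0.0128
```

Request:
{"name": "arm_command", "arguments": {"motion": [{"x": 0, "y": 0, "z": 0, "rx": 0, "ry": 0, "rz": 1.5, "hand": 1}, {"x": 0, "y": 0, "z": 0, "rx": 0, "ry": 0, "rz": 3, "hand": 1}, {"x": 0, "y": 0, "z": 0, "rx": 0, "ry": 0, "rz": 4.5, "hand": 1}, {"x": 0, "y": 0, "z": 0, "rx": 0, "ry": 0, "rz": 6, "hand": 1}, {"x": 0, "y": 0, "z": 0, "rx": 0, "ry": 0, "rz": 6, "hand": 1}]}}

```text
clock: 18.6
tcp_pos: [0.5126, 0.1486, 0.0843]
orientation: [0.001, 0.694, 0.72, 0.001]
wrist_force: [-1.0, -0.2, 8.1]
finger_gap: 0.013
```

```bash
python3 -c "
from h import *
brief();p=cam('wrist','w12.png')
s=get_state();lidmeas(p,s['tcp_pos'][:2],s['tcp_pos'][2]-.0136+.039,s['tcp_pos'][2]-.0136+.006)"
```

```text
t 18.6 tcp [512.6 148.6  84.3] yaw 92.06 tilt 0.11 j [  7.6  18.6 -18.1  53.3  -0.   95.5] F [-1.  -0.2  8.1] T [-0.12  0.34  0.32] gap 13.0
white line n 650 px 316.6753846153846 332.92615384615385 mm [513.  150.2] size [ 2.9 40.1] yaw 92.53
disc [512.4 171. ] [120.6 170.3]
```

Request:
{"name": "arm_command", "arguments": {"motion": [{"x": 0, "y": 0, "z": 0, "rx": 0, "ry": 0, "rz": 0.7, "hand": 1}, {"x": 0, "y": 0, "z": 0, "rx": 0, "ry": 0, "rz": 1.4, "hand": 1}, {"x": 0, "y": 0, "z": 0, "rx": 0, "ry": 0, "rz": 1.4, "hand": 1}]}}

```text
clock: 19.02
tcp_pos: [0.5125, 0.1487, 0.0843]
orientation: [0.001, 0.703, 0.711, 0.001]
wrist_force: [-1.8, 0.0, 8.9]
finger_gap: 0.0128
```

```bash
python3 -c "
from h import *
brief();p=cam('wrist','w13.png')
s=get_state();lidmeas(p,s['tcp_pos'][:2],s['tcp_pos'][2]-.0136+.039,s['tcp_pos'][2]-.0136+.006)"
```

```text
t 19.02 tcp [512.5 148.7  84.3] yaw 90.68 tilt 0.1 j [  7.6  18.6 -18.1  53.3  -0.   96.9] F [-1.8  0.   8.9] T [-0.06  0.45  0.33] gap 12.8
white line n 645 px 316.67131782945734 332.9488372093023 mm [512.8 150.3] size [ 2.9 40.1] yaw 91.13
disc [512.6 171. ] [120.6 170.3]
```

View pics/w13.png

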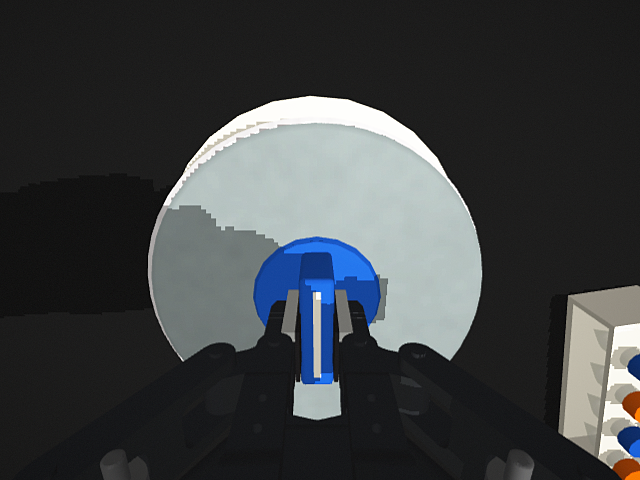

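Request:
{"name": "arm_command", "arguments": {"motion": [{"x": 0, "y": 0, "z": 0, "rx": 0, "ry": 0, "rz": 0.7, "hand": 1}, {"x": 0, "y": 0, "z": 0, "rx": 0, "ry": 0, "rz": 1.4, "hand": 1}, {"x": 0, "y": 0, "z": 0, "rx": 0, "ry": 0, "rz": 1.4, "hand": 1}]}}

```text
clock: 19.45
tcp_pos: [0.5122, 0.1487, 0.0843]
orientation: [0.0, 0.711, 0.703, 0.001]
wrist_force: [-2.6, 0.5, 9.5]
finger_gap: 0.0129
```

```bash
python3 -c "
from h import *
brief();p=cam('wrist','w14.png')
s=get_state();lidmeas(p,s['tcp_pos'][:2],s['tcp_pos'][2]-.0136+.039,s['tcp_pos'][2]-.0136+.006)"
```

```text
t 19.45 tcp [512.2 148.7  84.3] yaw 89.29 tilt 0.07 j [  7.6  18.6 -18.1  53.3  -0.   98.3] F [-2.6  0.5  9.5] T [-0.08  0.57  0.31] gap 12.9
white line n 641 px 316.6474258970359 333.0483619344774 mm [512.6 150.6] size [39.6  2.9] yaw 89.79
disc [512.9 171.1] [120.6 170.3]
```

The sideways and vertical forces are rising at about 92°, so it is touching the stop. I'll ease back a little and let it rise.

Request:
{"name": "arm_command", "arguments": {"motion": [{"x": 0, "y": 0, "z": 0, "rx": 0, "ry": 0, "rz": -0.7, "hand": 1}, {"x": 0, "y": 0, "z": -0.5, "rx": 0, "ry": 0, "rz": -1.4, "hand": 1}, {"x": 0, "y": 0, "z": -1, "rx": 0, "ry": 0, "rz": -1.4, "hand": 1}, {"x": 0, "y": 0, "z": -1.5, "rx": 0, "ry": 0, "rz": -1.4, "hand": 1}, {"x": 0, "y": 0, "z": -2, "rx": 0, "ry": 0, "rz": -1.4, "hand": 1}, {"x": 0, "y": 0, "z": -2.5, "rx": 0, "ry": 0, "rz": -1.4, "hand": 1}, {"x": 0, "y": 0, "z": -3, "rx": 0, "ry": 0, "rz": -1.4, "hand": 1}, {"x": 0, "y": 0, "z": -3, "rx": 0, "ry": 0, "rz": -1.4, "hand": 1}]}}

```text
clock: 20.5
tcp_pos: [0.5121, 0.1486, 0.0866]
orientation: [0.0, 0.703, 0.711, 0.0]
wrist_force: [0.8, 0.3, 4.4]
finger_gap: 0.0128
```

Request:
{"name": "arm_command", "arguments": {"motion": [{"x": 0, "y": 0, "z": -0.4, "rx": 0, "ry": 0, "rz": 0, "hand": 1}, {"x": 0, "y": 0, "z": -0.8, "rx": 0, "ry": 0, "rz": 0, "hand": 1}, {"x": 0, "y": 0, "z": -0.8, "rx": 0, "ry": 0, "rz": 0, "hand": 1}]}}

```text
clock: 20.88
tcp_pos: [0.512, 0.1486, 0.0874]
orientation: [0.0, 0.703, 0.711, 0.0]
wrist_force: [1.5, 0.3, 3.2]
finger_gap: 0.013
```

```bash
python3 -c "
from h import *
brief()"
```

```text
t 20.88 tcp [512.  148.6  87.4] yaw 90.64 tilt 0.03 j [  7.6  18.4 -17.8  53.8  -0.   96.9] F [1.5 0.3 3.2] T [ 0.1  -0.28 -0.15] gap 13.0
```

Request:
{"name": "arm_command", "arguments": {"motion": [{"x": 0, "y": 0, "z": -0.4, "rx": 0, "ry": 0, "rz": 0, "hand": 1}, {"x": 0, "y": 0, "z": -0.8, "rx": 0, "ry": 0, "rz": 0, "hand": 1}, {"x": 0, "y": 0, "z": -0.8, "rx": 0, "ry": 0, "rz": 0, "hand": 1}]}}

```text
clock: 21.25
tcp_pos: [0.512, 0.1486, 0.0882]
orientation: [0.0, 0.703, 0.711, 0.0]
wrist_force: [3.1, 0.7, 3.8]
finger_gap: 0.0129
```

Request:
{"name": "arm_command", "arguments": {"motion": [{"x": 0, "y": 0, "z": -0.4, "rx": 0, "ry": 0, "rz": 0, "hand": 1}, {"x": 0, "y": 0, "z": -0.8, "rx": 0, "ry": 0, "rz": 0, "hand": 1}, {"x": 0, "y": 0, "z": -0.8, "rx": 0, "ry": 0, "rz": 0, "hand": 1}]}}

```text
clock: 21.62
tcp_pos: [0.5118, 0.1485, 0.0885]
orientation: [0.0, 0.703, 0.711, -0.0]
wrist_force: [4.6, 0.6, -1.2]
finger_gap: 0.0129
```

```bash
python3 -c "
from h import *
brief()"
```

```text
t 21.62 tcp [511.8 148.5  88.5] yaw 90.64 tilt 0.01 j [  7.6  18.3 -17.7  53.9  -0.   96.9] F [ 4.6  0.6 -1.2] T [ 0.15 -0.87 -0.16] gap 12.9
```

The rise stopped at TCP 88.5 mm, which puts the lid at 75, so the foot is in the notch. Letting go.

Request:
{"name": "arm_command", "arguments": {"force": 20, "motion": [{"x": 0, "y": 0, "z": 0, "rx": 0, "ry": 0, "rz": 0, "hand": 0.6}, {"x": 0, "y": 0, "z": 0, "rx": 0, "ry": 0, "rz": 0, "hand": 0.3}, {"x": 0, "y": 0, "z": 0, "rx": 0, "ry": 0, "rz": 0, "hand": 0}, {"x": 0, "y": 0, "z": 0, "rx": 0, "ry": 0, "rz": 0, "hand": -0.2}, {"x": 0, "y": 0, "z": 0, "rx": 0, "ry": 0, "rz": 0, "hand": -0.2}]}}

```text
clock: 22.25
tcp_pos: [0.5117, 0.1485, 0.0889]
orientation: [0.0, 0.703, 0.711, -0.0]
wrist_force: [0.7, -0.5, -0.4]
finger_gap: 0.0509
```

```bash
python3 -c "
from h import *
brief();p=cam('wrist','w15.png')
lidmeas(p,(.512,.1485),.114,.081);print(pts(p)[200,315])"
```

```text
t 22.25 tcp [511.7 148.5  88.9] yaw 90.64 tilt 0.01 j [  7.6  18.3 -17.7  54.   -0.   96.9] F [ 0.7 -0.5 -0.4] T [-0.01 -0.03 -0.02] gap 50.9
white line n 595 px 317.51932773109246 332.0890756302521 mm [512.5 150.4] size [ 2.8 40.1] yaw 90.2
disc [512.4 158.3] [150.7 155.5]
[0.51087168 0.19931785 0.08149099]
```

View pics/w15.png

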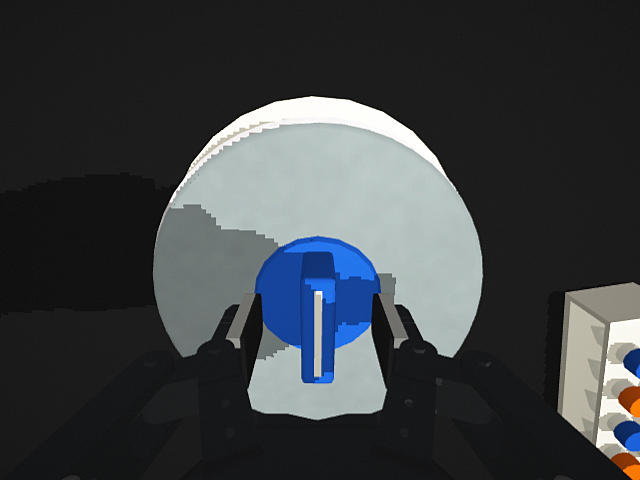

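The lid is released, with the pads clear at columns 250 and 385. Its disc top is at 81.5 mm, so the origin is at about 75.5. Rising straight up and checking.

Request:
{"name": "arm_command", "arguments": {"motion": [{"x": 0, "y": 0, "z": -10, "rx": 0, "ry": 0, "rz": 0, "hand": -0.2}, {"x": 0, "y": 0, "z": -30, "rx": 0, "ry": 0, "rz": 0, "hand": -0.2}, {"x": 0, "y": 0, "z": -70, "rx": 0, "ry": 0, "rz": 0, "hand": -0.2}, {"x": 0, "y": 0, "z": -110, "rx": 0, "ry": 0, "rz": 0, "hand": -0.2}, {"x": 0, "y": 0, "z": -140, "rx": 0, "ry": 0, "rz": 0, "hand": -0.2}, {"x": 0, "y": 0, "z": -150, "rx": 0, "ry": 0, "rz": 0, "hand": -0.2}, {"x": 0, "y": 0, "z": -150, "rx": 0, "ry": 0, "rz": 0, "hand": -0.2}]}}

```text
clock: 23.18
tcp_pos: [0.512, 0.1486, 0.2392]
orientation: [0.0, 0.703, 0.711, 0.0]
wrist_force: [-1.0, -0.5, 0.1]
finger_gap: 0.0511
```

Run:
```python
from h import *
brief();p=cam('wrist','w16.png')
lidmeas(p,(.512,.149),.114,.081)
w=pts(p);m=(abs(w[...,2]-.081)<.006)&(np.hypot(w[...,0]-.512,w[...,1]-.149)<.075)&(np.hypot(w[...,0]-.512,w[...,1]-.149)>.035)
X=w[m];A=np.c_[X[:,:2]-[.512,.149],np.ones(len(X))];c=np.linalg.lstsq(A,X[:,2],rcond=None)[0];print('plane tilt',c[:2],'z',c[2],len(X))
# stand base ring
m=(p['image'].min(-1)>150)&(w[...,2]<.03)&(w[...,2]>.002)&(np.hypot(w[...,0]-.512,w[...,1]-.149)<.12)
if m.sum()>20: x=w[m][:,:2].astype(np.float32);print('stand',len(x),cv2.minEnclosingCircle(x),np.median(w[m][:,2]))
for n in ['scene','side']:cam(n,n+'16.png')
```

```text
t 23.18 tcp [512.  148.6 239.2] yaw 90.64 tilt 0.06 j [ 7.6 13.1 -2.7 74.1 -0.  96.9] F [-1.  -0.5  0.1] T [-0.01  0.01 -0.  ] gap 51.1
white line n 191 px 316.4921465968586 227.62303664921467 mm [512.6 150.9] size [ 2.5 40.5] yaw 90.72
disc [512.5 151.8] [161.8 162. ]
plane tilt [6.90094148e-05 9.99348393e-04] z 0.08107417549690198 15890
stand 2049 ((0.511530339717865, 0.16811464726924896), 0.09735950827598572) 0.012164901247672057
```

View pics/w16.png

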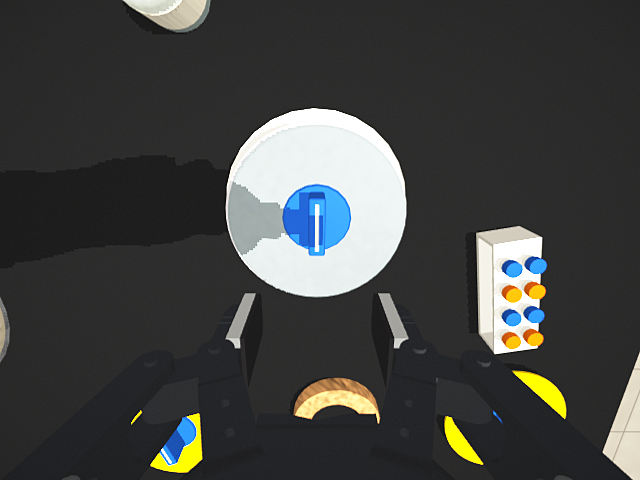

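View pics/side16.png

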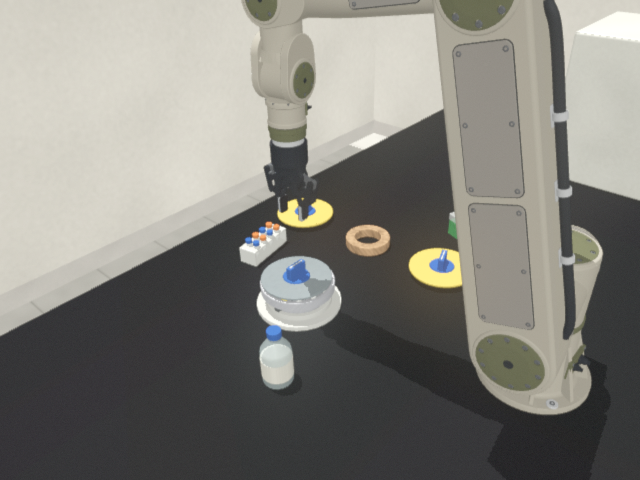

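```bash
python3 -c "
from h import *
print(hand_in())"
```

```text
the job is handed in; nothing more can be done
None
```

I put the grey lid on the rotor, turned it a quarter turn clockwise until I felt the stop, let it rise into the notch and let go. The job is handed in at about 23 s; no verdict was reported.

- **Insertion:** the T-foot went through the slot without touching. The collar met the lid at the expected height, and the force between lid and rotor stayed at about 13 N or less at every reading.
- **Turn:** I stopped at about 92° past the slot, where side force began to build (no sharp torque jump), then eased back 1.4° before letting it rise.
- **Final check:** the lid's origin is about 75.1 mm high, it is level within about 1 mrad, and its grip stands about 88–89° from the slot. The gripper is clear, 150 mm up.
- **Bystanders:** the tube rack and bottle stand where they were, by eye. The tip box is mostly hidden behind the arm in the last side view, so I did not confirm it there; the arm only passed high above it.
- **Disagreements:** in the last wrist picture the lid's white line and disc centre differ by about 1 mm, within calibration. My fit of the stand's centre in that picture came out 19 mm off because only part of its base showed, so I disregarded it. The lid's distance from the stand's axis therefore rests on the earlier rotor fit: the lid is about 2 mm from the slot's centre, and the rotor's play allows up to 4.5 mm each way.

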